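# Show the red marker to the camera in a mirror

### The arm

A 6-joint arm with a two-finger parallel gripper is mounted at the origin on the work surface. World frame = base frame: x ahead of the robot, y to its left, z up, the work surface at z = 0. Lengths are in m, angles in rad, forces in N, time in s.
With the tool pointing down it reaches from about 0.375 to 0.975 m from the base axis. Payload 3.8 kg.
Tool frame: the origin (TCP) lies at the very end of the fingers, on their centre line; the grasp point (between the pads) lies 19 mm behind it; z points along the fingers, y is the direction in which the jaws open and shut (so a half turn about z gives the same grasp; the last joint's range is limited). The gripper opens to 85 mm and grips with 20 to 120 N. Pads are 22 mm wide; open, the fingers measure 114 mm over their backs; the gripper's body (76 mm by 85 mm) begins 54 mm behind the grasp point. The pads swing forward as they close: fully open they stand 13 mm farther back than shut.
Start: joints at [1.11, 0.264, 1.604, -0, 1.274, -0.037], TCP at [0.278, 0.615, 0.231] pointing down, gripper open.
Joint ranges: [-2.63, 2.63], [-0.94, 2.18], [0.31, 2.57], [-1.31, 4.45], [0, 2.66], [-2.55, 2.55]. Speed limits (rad/s): [2.57, 2.57, 3.14, 3.14, 3.14, 3.14].

### API

Orientations are given as a rotation vector (axis times angle).
In Python, from workcell import status, read_camera, camera_info, order gives the robot as it stands.
- The arm moves only by the tool move_arm, never from a script. Its argument "deltas" is a list of rows, each a list of 3 entries, a list of its own where there are three numbers: the turn, a rotation vector about the world's x, y, z as a fraction of full scale, then the shift along the world's x, y, z as a fraction of full scale, then the closure, from -1 (fully open) to 1 (shut), so that 0 is half open. A call has 1 to 20 rows; each row is the pose to reach, as a shift and turn from the pose commanded when the call began; what a row does not reach only later rows make up. Full scale, the value 1, is 0.1 m for a shift and pi/2 rad for a turn. A row lasts 1/8 s, in which the tool goes at most 62.5 mm and 10.7 degrees, less where a joint would pass 70% of its speed; a pose out of reach is approached as far as the arm can. A call with a number of a shift or a turn outside -1 to 1 is refused whole. A call with a gripper value outside its range is refused whole. The fingers move at their own pace and stop on an object; "grip_force" is the grip in N (left out, the last holds). Time passes only in rows, so rows that repeat a pose let the fingers close. It gives the time, the measured TCP pose, the force and the opening at its end, in the units of the state.
- status.read_state(): the state, without advancing time (a new reading comes with each control period).
- read_camera(name): name is "scene" or "top"; returns (picture, depth): 480x640x3 uint8, red, green, blue; 480x640 float32, m along the optical axis (not along the pixel's ray), 0 where there is no reading.
- camera_info(name): a dict with "K" (3x3 intrinsics, pixels), "R" (3x3) and "t" (3): a world point X has camera coordinates R X + t. Camera axes: x right, y down, z forward; pixel columns grow to the right and rows downward; lengths in m; the calibration is good to about 2 mm. A picture is of the moment at which its call begins. camera_info takes no time and is no camera call.
- order.finish_job(): hands the job in, once; it reports no verdict.
The state is a dict: "time": time; "q": joint angles; "joint_vel": joint speeds; "joint_torque": joint torques, N m; "tool_pos": TCP position; "tcp_rot": TCP orientation; "wrist_force": force on the tool from outside, world axes, zero at the start; "torque": the same for the moment, N m; "width": opening from 0.0 (shut) to 1.0 (fully open).
Only numpy, scipy, OpenCV 4.12 (cv2) and the standard library are available. Lean on these libraries where they do the work, as an engineer would, in place of code of your own. Each camera call takes 0.05 s, during which the arm holds its last target. There are 200 camera calls.

### The job

Take the mirror plate (blue grip) out of the wooden rack and slide it edgewise, silver face towards the red marker, all the way down into the slot of the mirror holder on the reflection stand. Then, keeping hold of the mirror, turn it with its sprung holder until the camera sees the red ball in the mirror, which is when the stand's yellow pointer points at the camera, and finish while still holding the mirror at that angle. Leave the filter plate, the bottle and the beaker where they stand.

Things in the scene. Friction and masses are not known exactly. Their poses are not given: they have to be found in the camera images.
- mirror_grip (a point): Centre of the blue grip block on top of the mirror plate. The block is 12 mm thick (along this point's x), 44 mm wide (y) and 34 mm high (z). The silver face looks along +x, the back is black; z is up. The plate's lower edge is 106 mm below this point.
- mirror_foot (a point): Middle of the lower edge of the mirror plate, 106 mm straight below the grip centre; same axes as mirror_grip.
- mirror: The mirror plate, origin and axes as mirror_foot. White frame 6 mm thick (x), 80 mm wide (y), 90 mm high, the grip block above it. Loose, about 80 to 170 g. It stands upright in either one of the wooden rack's two slots, 30 mm deep; lift it at least 35 mm to clear the rack.
- slot (a point): Centre of the floor of the holder's slot, 21 mm above the table, on the holder's upright turning axis. The black slot is 8 mm wide (x), 84 mm long (y) and 30 mm deep, with flared lips reaching 38 mm above this point. +x is the side to which the silver face must look; it turns with the holder.
- holder (a joint): Turn of the mirror holder about its upright axis, rad, anticlockwise from above positive, range -0.58 to 0.58. A spring of 0.15 N m per rad always pulls it back to 0 (let go, it returns in 1 to 2 s), so it starts at 0 and an angle stays only while held. Seen from above, turning the holder by an angle turns the yellow pointer by twice that angle, same sense.
- pointer: Flat yellow pointer, 170 mm long from the axis, lying 10 mm above the table under the holder and geared 2:1 to it. Origin on the holder's axis; its x axis runs along the pointer and is the way the red marker's image leaves the mirror (equal angles either side of the mirror's normal). Nothing can collide with it.
- marker (a point): Centre of the red ball (32 mm across) on a thin post of the grey reflection stand, 200 mm from the holder's axis, 85 mm above the table. Fixed to the stand.
- lens (a point): Centre of the black dome of the all-round camera: white round body 60 mm across with a green band, dome 56 mm across, 105 mm high in all; this point is 85 mm above the table. Fixed to the table, 230 to 280 mm from the holder's axis. It sees in every direction.
- stand: Grey base of the reflection stand, fixed to the table: a disc 144 mm across, 8 mm thick, with an arm to the red marker. Origin on the holder's axis at table height; its x axis is the direction of the slot's x when the holder is at 0, z up.
- rack: Wooden rack fixed to the table, 130 mm (x) by 100 mm (y), 40 mm high, with two slots 9 mm wide running along y at x = -40 and +40 mm, slot floors 10 mm above the table. Origin at the centre of its underside.
- filter_grip (a point): Centre of the orange grip block of the amber filter plate in a black frame, which has the same shape as the mirror plate and stands in the rack's other slot, 80 mm from the mirror. To be left alone.
- bottle: Amber bottle, 50 mm across, 110 mm high, loose; origin at the centre of its underside. To be left alone.
- beaker: Clear beaker, 70 mm across the rim, 90 mm high, loose; origin at the centre of its underside. To be left alone.
There are look-alikes about, which are no part of the job. Of the things that look like the part that bears lens, the smallest one is meant.

How it is judged:
By the outcome, as a careful person would: the job done as asked, in the order asked, and still so for the second after the job is handed in, while the arm keeps its last pose, push and grip.
It also fails if it takes over 48 s, if anything falls off the work surface, if the arm or the gripper's body presses on something with over 40 N, if the wrist force passes 120 N, or if a joint passes its speed limit or range.

## Working session

There is one attempt and no reset: what is moved stays moved. The work goes in short steps, Python scripts to look and compute and a tool call to move; the robot and the scene stay as the last step left them, time stands still between calls to the robot, and variables do not carry over. Pictures are saved under pics/ and viewed, about 8 in all and at most 12, crops included, and the job is handed in when it is done.

Besides the shell and the picture viewer there is one more tool, called after "Emit:" by a JSON object that holds its "method" and its "body", one argument or row to a line. move_arm: Moves the arm, as the interface text tells. Its arguments: {"type":"object","properties":{"deltas":{"type":"array","items":{"type":"array"}},"grip_force":{"type":"number"}},"required":["deltas"]}

```bash
mkdir -p pics; cat > h.py <<'E'
import numpy as np,cv2
from workcell import status,read_camera,camera_info,order
def snap(n,tag):
    p,d=read_camera(n); np.savez(f'pics/{tag}.npz',p=p,d=d); cv2.imwrite(f'pics/{tag}.png',p[:,:,::-1]); return p,d
def ray(n,uv):
    c=camera_info(n);K,R,t=map(np.array,(c['K'],c['R'],c['t']))
    o=-R.T@t; v=R.T@np.linalg.inv(K)@np.array([uv[0],uv[1],1.]); return o,v
def onz(n,uv,z):
    o,v=ray(n,uv); return o+v*(z-o[2])/v[2]
def pts(n,d):
    c=camera_info(n);K,R,t=map(np.array,(c['K'],c['R'],c['t']))
    v,u=np.mgrid[:480,:640]; P=np.stack([(u-K[0,2])/K[0,0]*d,(v-K[1,2])/K[1,1]*d,d],-1)
    return (P-t.ravel())@R
E
python3 - <<'E'
from h import *
for n in('scene','top'):
    p,d=snap(n,n+'0'); c=camera_info(n);print(n,np.round(ray(n,(320,240)),3),np.round(c['K'],1).tolist(),(d>0).mean())
print(status.read_state())
E
```

```text
scene [[ 1.196 -0.511  1.212]
 [-0.456  0.331 -0.826]] [[574.4, 0.0, 323.4], [0.0, 574.4, 236.3], [0.0, 0.0, 1.0]] 0.9961458333333333
top [[ 0.425 -0.077  1.311]
 [ 0.142  0.003 -0.99 ]] [[493.6, 0.0, 320.2], [0.0, 493.6, 250.0], [0.0, 0.0, 1.0]] 0.9958170572916667
{'time': 0.1, 'q': array([ 1.11010382e+00,  2.64708024e-01,  1.60521539e+00, -2.30459427e-05,
        1.27371477e+00, -3.69203646e-02]), 'joint_vel': array([ 0.00043512,  0.00095756, -0.00374868, -0.0004887 ,  0.00077262,
        0.00019224]), 'joint_torque': array([ 1.90625829e-04, -5.16708362e+01, -3.68590093e+01, -2.24471078e-04,
        6.31684190e-03,  1.03896301e-05]), 'tool_pos': array([0.2772917 , 0.61469702, 0.23007808]), 'tcp_rot': array([-0.66057786, -3.07086324,  0.00312221]), 'wrist_force': array([ 0.60892065, -0.38558313,  0.30923096]), 'torque': array([-0.0505882 ,  0.00758876, -0.01781852]), 'width': 1.0005243265132888}
```

View pics/scene0.png

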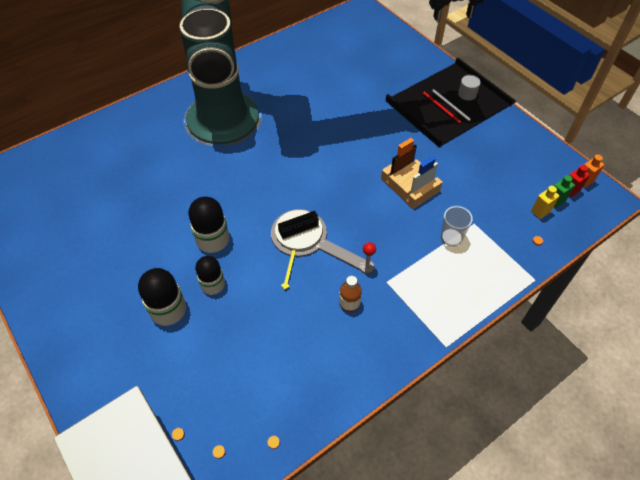

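View pics/top0.png

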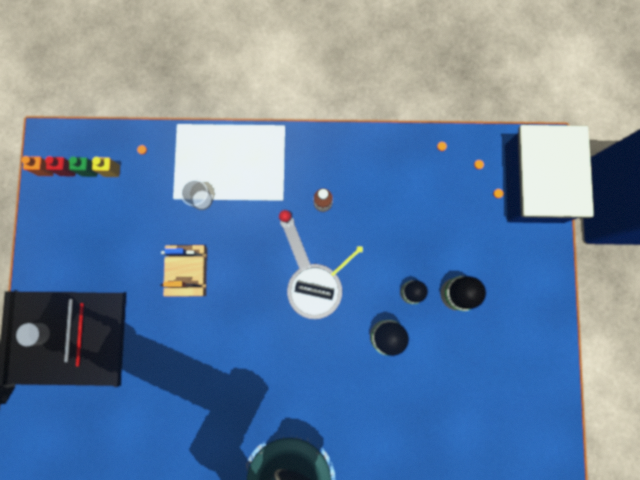

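The scene view shows three dome cameras, at (208,275), (208,224) and (162,296). In the top view they are at (414,290), (391,337) and (465,292). The first is the smallest, so it is the one meant. The mirror, with the blue grip, is at scene (425,168) and top (175,251). The filter, with the orange grip, is at scene (403,150). Next I'll measure and confirm with enlarged crops.

```bash
cat > m.py <<'E'
from h import *
L={n:np.load(f'pics/{n}0.npz') for n in('scene','top')}
P={n:pts(n,L[n]['d']) for n in L}
H={n:cv2.cvtColor(L[n]['p'],cv2.COLOR_RGB2HSV) for n in L}
def sel(n,box,lo,hi,zr=(-1,2)):
    x0,y0,x1,y1=box; m=np.zeros((480,640),bool); m[y0:y1,x0:x1]=1
    m&=(cv2.inRange(H[n],np.array(lo),np.array(hi))>0)&(P[n][...,2]>zr[0])&(P[n][...,2]<zr[1])
    return m
def rep(tag,n,m):
    v,u=np.nonzero(m); X=P[n][m]
    if len(u)==0: print(tag,n,'none');return
    print(tag,n,len(u),'uv',u.mean().round(1),v.mean().round(1),'ext',u.min(),u.max(),v.min(),v.max(),'xyz',X.mean(0).round(4),X.min(0).round(3),X.max(0).round(3))
for n,b in(('scene',(370,125,450,215)),('top',(155,235,215,305))):
    rep('blue',n,sel(n,b,(100,120,40),(125,255,255),(.07,.2)))
    rep('orange',n,sel(n,b,(5,150,120),(18,255,255),(.08,.2)))
    rep('rack',n,sel(n,b,(0,0,0),(180,255,255),(.034,.048)))
    rep('tall',n,sel(n,b,(0,0,0),(180,255,255),(.06,.2)))
for n,b in(('scene',(350,235,385,260)),('top',(275,205,300,228))):
    rep('red',n,sel(n,b,(0,150,60),(6,255,255))|sel(n,b,(172,150,60),(180,255,255)))
for n,b in(('scene',(190,250,228,297)),('top',(398,274,432,308))):
    rep('lens',n,sel(n,b,(0,0,0),(180,255,255),(.02,.2)))
    rep('dome',n,sel(n,b,(0,0,0),(180,255,70),(.06,.2)))
for n,b in(('scene',(270,240,305,295)),('top',(325,240,370,285))):
    rep('ptr',n,sel(n,b,(22,120,100),(35,255,255)))
for n,b in(('scene',(260,200,340,260)),('top',(280,258,350,325))):
    rep('black',n,sel(n,b,(0,0,0),(180,255,70)))
    rep('hi',n,sel(n,b,(0,0,0),(180,255,255),(.045,.08)))
    rep('disc',n,sel(n,b,(0,0,0),(180,90,255),(.004,.02)))
E
python3 m.py; python3 - <<'E'
import cv2,numpy as np
s=cv2.imread('pics/scene0.png');t=cv2.imread('pics/top0.png')
f=lambda i,x,y,w,h:cv2.resize(i[y:y+h,x:x+w],(400,300),interpolation=cv2.INTER_CUBIC)
cv2.imwrite('pics/crop1.png',np.vstack([np.hstack([f(s,370,135,80,60),f(s,150,190,120,90) if 0 else f(s,130,190,180,135)]),np.hstack([f(t,150,238,80,60),f(t,265,255,100,75)])]))
E
```

```text
blue scene 172 uv 424.8 163.7 ext 392 435 144 174 xyz [0.5609 0.2792 0.1203] [0.481 0.238 0.072] [0.576 0.32  0.138]
orange scene 62 uv 405.7 143.4 ext 399 412 139 148 xyz [0.4875 0.277  0.133 ] [0.479 0.256 0.125] [0.493 0.297 0.139]
rack scene 935 uv 411.0 179.4 ext 382 442 138 201 xyz [0.534  0.27   0.0398] [0.459 0.228 0.034] [0.594 0.436 0.048]
tall scene 850 uv 415.5 163.8 ext 391 449 138 214 xyz [0.534  0.2752 0.0985] [0.478 0.23  0.06 ] [0.695 0.323 0.139]
blue top 123 uv 174.2 252.2 ext 161 184 248 285 xyz [0.5614 0.2813 0.1211] [0.483 0.257 0.073] [0.571 0.318 0.139]
orange top 23 uv 173.3 284.1 ext 164 182 282 286 xyz [0.4839 0.2777 0.1267] [0.48  0.256 0.112] [0.489 0.298 0.136]
rack top 1518 uv 184.9 270.9 ext 164 204 245 295 xyz [0.5228 0.2754 0.0408] [0.46  0.227 0.034] [0.591 0.331 0.048]
tall top 383 uv 178.0 266.7 ext 161 197 248 286 xyz [0.5272 0.2719 0.1149] [0.479 0.237 0.06 ] [0.571 0.32  0.139]
red scene 119 uv 369.0 248.4 ext 363 375 243 255 xyz [0.6704 0.0108 0.104 ] [ 0.65  -0.511  0.082] [1.196 0.034 1.212]
red top 83 uv 284.6 215.6 ext 280 289 211 220 xyz 
[... 853 characters left out ...]
211 258 xyz [ 0.4839 -0.0603  0.0458] [ 0.459 -0.109  0.   ] [ 0.602 -0.008  0.062]
hi scene 413 uv 298.1 221.8 ext 278 318 211 233 xyz [ 0.4801 -0.0581  0.0532] [ 0.458 -0.109  0.045] [ 0.503 -0.008  0.063]
disc scene 1032 uv 304.4 239.4 ext 271 339 210 258 xyz [ 0.5087 -0.0605  0.0114] [ 0.407 -0.13   0.004] [0.603 0.014 0.02 ]
black top 103 uv 313.7 289.8 ext 296 332 283 297 xyz [ 0.4776 -0.0579  0.0582] [ 0.46  -0.104  0.051] [ 0.494 -0.013  0.067]
hi top 349 uv 314.3 289.9 ext 295 334 281 299 xyz [ 0.4775 -0.0594  0.0561] [ 0.455 -0.109  0.046] [ 0.5   -0.01   0.067]
disc top 1041 uv 313.4 288.0 ext 287 349 258 318 xyz [ 0.4843 -0.0564  0.0117] [ 0.406 -0.149  0.004] [0.564 0.013 0.02 ]
```

View pics/crop1.png

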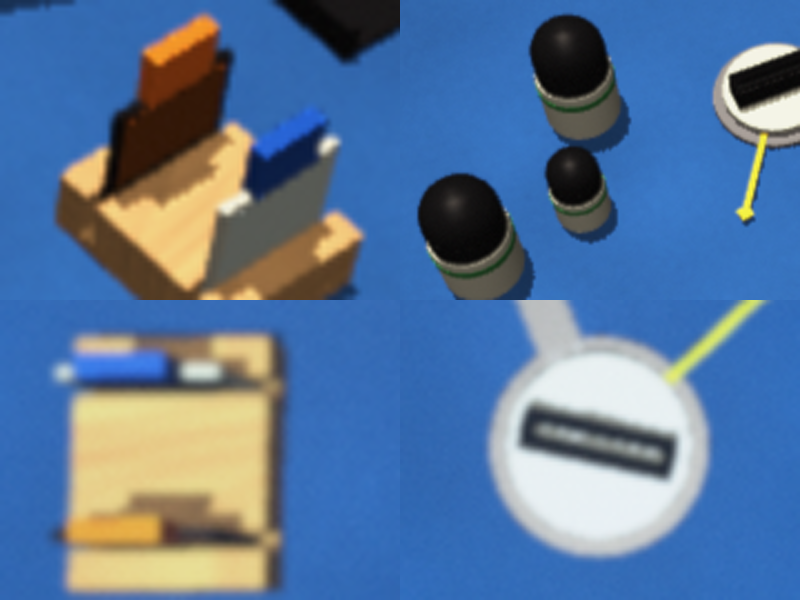

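The crops show the mirror's silver-grey face with its white frame looking to the +x side of the rack, away from the amber filter. The smallest dome camera stands in the middle at scene (208,275). Next, precise measurements by ray casting.

```bash
cat > m2.py <<'E'
from m import *
print('-----')
def fit(tag,n,m,z,dil=0):
    v,u=np.nonzero(m); X=np.array([onz(n,(a,b),z)[:2] for a,b in zip(u,v)])*1000
    (c,s,a)=cv2.minAreaRect(X.astype(np.float32)); w=np.linalg.svd(X-X.mean(0),full_matrices=False)[2][0]
    print(tag,n,len(u),'mean',X.mean(0).round(1),'rect',np.round(c,1),np.round(s,1),round(a,1),'long axis deg',np.degrees(np.arctan2(w[1],w[0])).round(1)%180)
fit('blue','scene',sel('scene',(370,125,450,215),(100,120,110),(125,255,255),(.126,.145)),.133)
fit('blue','top',sel('top',(160,247,186,258),(100,120,120),(125,255,255),(.118,.145)),.133)
fit('orange','top',sel('top',(155,278,190,290),(5,130,120),(22,255,255),(.115,.15)),.133)
fit('orange','scene',sel('scene',(370,125,450,215),(5,150,120),(18,255,255),(.128,.145)),.133)
fit('rack','top',sel('top',(155,240,215,305),(8,60,80),(28,255,255),(.034,.046)),.04)
fit('rack','scene',sel('scene',(370,125,450,215),(8,60,80),(28,255,255),(.036,.044)),.04)
for n,b in(('scene',(260,200,340,260)),('top',(280,258,350,325))):
    fit('holdertop',n,sel(n,b,(0,0,0),(180,255,90),(.048,.075)),.059)
for n,b in(('scene',(265,240,305,295)),('top',(325,240,370,285))):
    fit('ptr',n,sel(n,b,(22,100,90),(36,255,255)),.010)
# disc: white+grey ellipse centre, top view
for n,b in(('top',(280,258,350,325)),('scene',(265,205,332,260))):
    m=sel(n,b,(0,0,150),(180,60,255)).astype(np.uint8); cs=max(cv2.findContours(m,0,2)[0],key=cv2.contourArea)
    (c,ax,a)=cv2.fitEllipse(cv2.convexHull(cs)); print('disc',n,c,ax,onz(n,c,.012).round(4),onz(n,c,.02).round(4))
def tri(a,b):
    (o,v),(p,w)=ray('scene',a),ray('top',b); A=np.stack([v,-w],1);s=np.linalg.lstsq(A,p-o,rcond=None)[0]
    x,y=o+v*s[0],p+w*s[1]; return ((x+y)/2).round(4),np.linalg.norm(x-y).round(4)
print('marker',tri((369,248.7),(284.7,215.6)))
for n,uv in(('scene',(369,248.7)),('top',(284.7,215.6))): print(onz(n,uv,.085).round(4))
# lens: sphere fit on dome depth
for n,b in(('scene',(190,250,228,297)),('top',(398,274,432,308))):
    X=P[n][sel(n,b,(0,0,0),(180,255,75),(.07,.13))]
    A=np.c_[2*X,np.ones(len(X))]; s=np.linalg.lstsq(A,(X**2).sum(1),rcond=None)[0]; print('sphere',n,s[:3].round(4),np.sqrt(s[3]+s[:3]@s[:3]).round(4))
    m=sel(n,b,(0,0,0),(180,255,75),(.05,.13)); v,u=np.nonzero(m); print(onz(n,((u.min()+u.max())/2,(v.min()+v.max())/2),.085).round(4))
E
python3 m2.py | sed -n '/-----/,$p'
```

```text
-----
blue scene 64 mean [566.2 281.1] rect [566.  280.6] [12.  43.1] 0.3 long axis deg 91.9
blue top 91 mean [563.7 278.1] rect [564.3 278.3] [12.1 43.6] 0.7 long axis deg 92.1
orange top 105 mean [485.3 276.3] rect [485.1 276.7] [11.9 43.1] 0.7 long axis deg 91.9
orange scene 61 mean [487.5 277.1] rect [487.5 277.4] [12.6 41.9] 1.4 long axis deg 92.4
rack top 1417 mean [520.  274.5] rect [525.2 277.3] [129.3 101.4] 1.1 long axis deg 166.2
rack scene 733 mean [535.5 269. ] rect [526.8 278.1] [132.5 103.7] 1.5 long axis deg 12.2
holdertop scene 333 mean [482.6 -60.2] rect [484. -60.] [101.7  33.6] 78.0 long axis deg 78.8Traceback (most recent call last):
  File "m2.py", line 14, in <module>
    fit('holdertop',n,sel(n,b,(0,0,0),(180,255,90),(.048,.075)),.059)
    ~~~^^^^^^^^^^^^^^^^^^^^^^^^^^^^^^^^^^^^^^^^^^^^^^^^^^^^^^^^^^^^^^
  File "m2.py", line 4, in fit
    v,u=np.nonzero(m); X=np.array([onz(n,(a,b),z)[:2] for a,b in zip(u,v)])*1000
                                   ~~~^^^^^^^^^^^
  File "h.py", line 9, in onz
    o,v=ray(n,uv); return o+v*(z-o[2])/v[2]
        ~~~^^^^^^
  File "h.py", line 6, in ray
    c=camera_info(n);K,R,t=map(np.array,(c['K'],c['R'],c['t']))
ValueError: time passes only in moves, steps and waits
```

```bash
sed -i 's/^def snap/import functools\ncamera_info=functools.lru_cache(None)(camera_info)\ndef snap/' h.py; python3 m2.py | sed -n '/holdertop/,$p'
```

```text
holdertop scene 333 mean [482.6 -60.2] rect [484. -60.] [101.7  33.6] 78.0 long axis deg 78.8
holdertop top 197 mean [477.2 -57.2] rect [476.9 -58.6] [93.3 22.7] 78.0 long axis deg 78.0
ptr scene 140 mean [ 559.2 -142.5] rect [ 554.7 -140.6] [ 15.2 113.3] 45.8 long axis deg 133.8
ptr top 84 mean [ 560.7 -146. ] rect [ 558.9 -141.2] [ 11.2 103.6] 41.3 long axis deg 133.6
disc top (315.5474548339844, 285.0458068847656) (57.242252349853516, 67.10343933105469) [ 0.492  -0.0618  0.012 ] [ 0.4915 -0.0619  0.02  ]
disc scene (301.67205810546875, 233.8506317138672) (45.62035369873047, 63.5631103515625) [ 0.4913 -0.0565  0.012 ] [ 0.496  -0.0595  0.02  ]
marker (array([0.6624, 0.0182, 0.086 ]), np.float64(0.0014))
[0.6623 0.0193 0.085 ]
[0.6622 0.0176 0.085 ]
sphere scene [ 0.4796 -0.3122  0.0783] 0.0266
[ 0.4888 -0.3132  0.085 ]
sphere top [ 0.4777 -0.3131  0.08  ] 0.0264
[ 0.4779 -0.3079  0.085 ]
```

Emit:
{"method": "move_arm", "body": {
  "deltas": [
    [[0, 0, -0.06], [0.24, -0.28, 0], -0.5],
    [[0, 0, -0.12], [0.48, -0.56, 0], -0.2],
    [[0, 0, -0.18], [0.72, -0.84, 0], -0.2]
  ],
  "grip_force": 40
}}

```text
time: 0.48
tool_pos: [0.3498, 0.5302, 0.2305]
tcp_rot: [-1.091, -2.946, 0.002]
wrist_force: [-1.0, 0.2, -0.6]
width: 0.6
```

Emit:
{"method": "move_arm", "body": {
  "deltas": [
    [[0, 0, -0.06], [0.24, -0.28, 0], -0.2],
    [[0, 0, -0.12], [0.48, -0.56, 0], -0.2],
    [[0, 0, -0.18], [0.72, -0.84, 0], -0.2]
  ]
}}

```text
time: 0.85
tool_pos: [0.422, 0.446, 0.2306]
tcp_rot: [-1.495, -2.763, 0.002]
wrist_force: [0.5, 0.4, -0.1]
width: 0.601
```

Emit:
{"method": "move_arm", "body": {
  "deltas": [
    [[0, 0, -0.06], [0.24, -0.28, 0], -0.2],
    [[0, 0, -0.12], [0.48, -0.56, 0], -0.2],
    [[0, 0, -0.18], [0.72, -0.84, 0], -0.2]
  ]
}}

```text
time: 1.23
tool_pos: [0.494, 0.3621, 0.2306]
tcp_rot: [-1.87, -2.524, 0.002]
wrist_force: [0.4, -1.0, 0.1]
width: 0.598
```

Emit:
{"method": "move_arm", "body": {
  "deltas": [
    [[0, 0, -0.06], [0.24, -0.28, 0], -0.2],
    [[0, 0, -0.12], [0.48, -0.56, 0], -0.2],
    [[0, 0, -0.173], [0.71, -0.84, 0], -0.2],
    [[0, 0, -0.173], [0.71, -0.84, 0], -0.2],
    [[0, 0, -0.173], [0.71, -0.84, 0], -0.2]
  ]
}}

```text
time: 1.85
tool_pos: [0.5641, 0.2793, 0.2307]
tcp_rot: [-2.19, -2.251, 0.001]
wrist_force: [-0.5, 0.2, 0.8]
width: 0.601
```

```bash
cat >> h.py <<'E'
def st():
    from scipy.spatial.transform import Rotation as Ro
    s=status.read_state(); R=Ro.from_rotvec(s['tcp_rot']).as_matrix()
    print('t',s['time'],'p',s['tool_pos'].round(4),'az',np.degrees(np.arctan2(R[1,1],R[0,1])).round(2),'z',R[:,2].round(3),'F',s['wrist_force'].round(1),'T',s['torque'].round(2),'w',round(s['width'],3),'q',s['q'].round(2))
    return s
E
python3 -c "
from h import *
st()"
```

```text
t 1.85 p [0.5641 0.2793 0.2307] az 1.56 z [-0.001  0.    -1.   ] F [-0.5  0.2  0.8] T [0.07 0.04 0.04] w 0.601 q [0.42 0.18 1.71 0.   1.26 0.39]
```

Emit:
{"method": "move_arm", "body": {
  "deltas": [
    [[0, 0, 0], [0.005, 0, -0.3], -0.2],
    [[0, 0, 0], [0.005, 0, -0.6], -0.2],
    [[0, 0, 0], [0.005, 0, -0.8], -0.2]
  ]
}}

```text
time: 2.22
tool_pos: [0.5635, 0.28, 0.1495]
tcp_rot: [-2.188, -2.253, 0.003]
wrist_force: [0.5, -0.2, 0.7]
width: 0.6
```

Emit:
{"method": "move_arm", "body": {
  "deltas": [
    [[0, 0, 0], [0, 0, -0.25], -0.2],
    [[0, 0, 0], [0, 0, -0.51], -0.2],
    [[0, 0, 0], [0, 0, -0.51], -0.2],
    [[0, 0, 0], [0, 0, -0.51], 0.3],
    [[0, 0, 0], [0, 0, -0.51], 1],
    [[0, 0, 0], [0, 0, -0.51], 1],
    [[0, 0, 0], [0, 0, -0.51], 1],
    [[0, 0, 0], [0, 0, -0.51], 1],
    [[0, 0, 0], [0, 0, -0.51], 1]
  ],
  "grip_force": 50
}}

```text
time: 3.35
tool_pos: [0.5664, 0.2799, 0.1021]
tcp_rot: [2.191, 2.25, 0.005]
wrist_force: [0.4, 0.8, 6.0]
width: 0.132
```

```bash
python3 -c "
from h import *
st()"
```

```text
t 3.35 p [0.5664 0.2799 0.1021] az 1.54 z [ 0.003  0.002 -1.   ] F [0.4 0.8 6. ] T [ 0.05 -0.03  0.01] w 0.132 q [0.42 0.29 1.82 0.   1.03 0.39]
```

Emit:
{"method": "move_arm", "body": {
  "deltas": [
    [[0, 0, 0], [0, 0, 0.15], 1],
    [[0, 0, 0], [0, 0, 0.3], 1],
    [[0, 0, 0], [0, 0, 0.5], 1],
    [[0, 0, 0], [0, 0, 0.7], 1],
    [[0, 0, 0], [0, 0, 0.9], 1],
    [[0, 0, 0], [0, 0, 0.9], 1],
    [[0, 0, 0], [0, 0, 0.9], 1]
  ]
}}

```text
time: 4.22
tool_pos: [0.5647, 0.2791, 0.1899]
tcp_rot: [-2.191, -2.251, 0.001]
wrist_force: [-0.1, -0.3, -1.2]
width: 0.13
```

```bash
python3 -c "
from h import *
st(); p,d=snap('scene','scene1');q,e=snap('top','top1')
f=lambda i,x,y,w,h:cv2.resize(i[y:y+h,x:x+w],(400,300),interpolation=cv2.INTER_CUBIC)
cv2.imwrite('pics/crop2.png',np.hstack([f(p,330,60,160,120),f(q,110,200,160,120)])[:,:,::-1])
"
```

```text
t 4.225 p [0.5647 0.2791 0.1899] az 1.55 z [-0.001 -0.    -1.   ] F [-0.1 -0.3 -1.2] T [-0.01  0.02  0.  ] w 0.13 q [0.42 0.21 1.75 0.   1.18 0.39]
```

View pics/crop2.png

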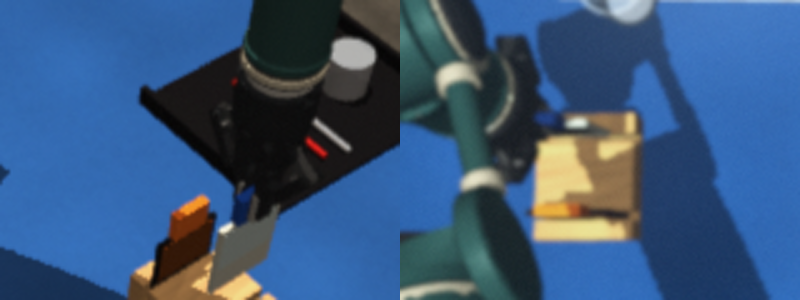

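Emit:
{"method": "move_arm", "body": {
  "deltas": [
    [[0, 0, -0.01], [-0.07, -0.28, 0], 1],
    [[0, 0, -0.025], [-0.14, -0.56, 0], 1],
    [[0, 0, -0.04], [-0.22, -0.84, 0], 1]
  ]
}}

```text
time: 4.7
tool_pos: [0.5421, 0.1943, 0.1889]
tcp_rot: [-2.261, -2.18, 0.003]
wrist_force: [0.7, -0.9, -2.0]
width: 0.133
```

Emit:
{"method": "move_arm", "body": {
  "deltas": [
    [[0, 0, -0.01], [-0.07, -0.28, 0], 1],
    [[0, 0, -0.025], [-0.14, -0.56, 0], 1],
    [[0, 0, -0.04], [-0.22, -0.84, 0], 1]
  ]
}}

```text
time: 5.08
tool_pos: [0.5201, 0.1103, 0.1891]
tcp_rot: [-2.328, -2.108, 0.003]
wrist_force: [0.3, -0.2, -1.9]
width: 0.13
```

Emit:
{"method": "move_arm", "body": {
  "deltas": [
    [[0, 0, -0.01], [-0.07, -0.28, 0], 1],
    [[0, 0, -0.025], [-0.14, -0.56, 0], 1],
    [[0, 0, -0.04], [-0.22, -0.84, 0], 1]
  ]
}}

```text
time: 5.45
tool_pos: [0.4981, 0.0264, 0.1892]
tcp_rot: [-2.393, -2.034, 0.002]
wrist_force: [-1.0, 0.4, -1.8]
width: 0.131
```

Emit:
{"method": "move_arm", "body": {
  "deltas": [
    [[0, 0, -0.01], [-0.07, -0.28, 0], 1],
    [[0, 0, -0.025], [-0.14, -0.56, 0], 1],
    [[0, 0, -0.031], [-0.21, -0.85, 0], 1],
    [[0, 0, -0.031], [-0.21, -0.85, 0], 1],
    [[0, 0, -0.031], [-0.21, -0.85, 0], 1],
    [[0, 0, -0.031], [-0.21, -0.85, 0], 1]
  ]
}}

```text
time: 6.2
tool_pos: [0.4781, -0.057, 0.19]
tcp_rot: [-2.441, -1.977, 0.0]
wrist_force: [-0.7, 0.4, -1.8]
width: 0.13
```

```bash
python3 -c "
from h import *
st(); p,d=snap('scene','scene2');q,e=snap('top','top2')
f=lambda i,x,y,w,h:cv2.resize(i[y:y+h,x:x+w],(400,300),interpolation=cv2.INTER_CUBIC)
cv2.imwrite('pics/crop3.png',np.hstack([f(p,240,140,120,90),f(q,240,230,160,120)])[:,:,::-1])
"
```

```text
t 6.2 p [ 0.4781 -0.057   0.19  ] az -11.99 z [-0.001  0.    -1.   ] F [-0.7  0.4 -1.8] T [ 0.   -0.04  0.01] w 0.13 q [-0.17 -0.08  2.05  0.    1.17  0.04]
```

View pics/crop3.png

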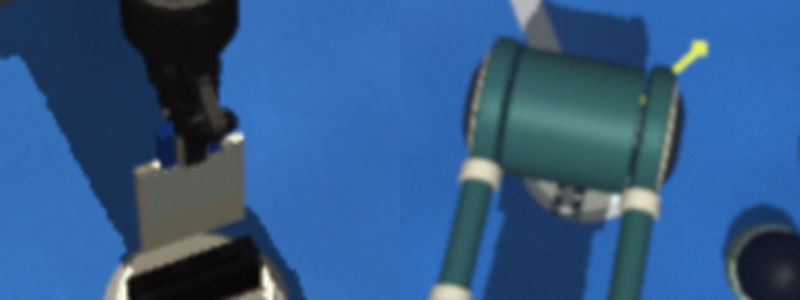

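```bash
cat > face.py <<'E'
from h import *
import sys
tag=sys.argv[1]; az=np.radians(float(sys.argv[2])); c0=np.array([.478,-.058])
L=np.load(f'pics/{tag}.npz'); P=pts('scene',L['d'])
n=np.array([np.cos(az),np.sin(az)]); l=np.array([-np.sin(az),np.cos(az)])
u=(P[...,:2]-c0)@l; s=(P[...,:2]-c0)@n; z=P[...,2]
zt=float(sys.argv[3])
m=(abs(u)<.06)&(abs(s)<.02)&(z>zt-.085)&(z<zt+.005)
hsv=cv2.cvtColor(L['p'],cv2.COLOR_RGB2HSV); m&=(hsv[...,1]<110)&(hsv[...,2]>70)
v,x=np.nonzero(m); print(len(v),x.min(),x.max(),v.min(),v.max(),'mean n',s[m].mean().round(4),'z',z[m].min().round(3),z[m].max().round(3))
for a in np.arange(z[m].min(),z[m].max(),.015):
    k=m&(z>=a)&(z<a+.015); print(round(a,3),k.sum(),'u',u[k].min().round(4),u[k].max().round(4),'mid',((u[k].min()+u[k].max())/2).round(4),'n',np.median(s[k]).round(4))
A=np.c_[u[m],z[m],np.ones(m.sum())];co=np.linalg.lstsq(A,s[m],rcond=None)[0];print('yaw err deg',np.degrees(-co[0]).round(2),'tilt deg',np.degrees(co[1]).round(2))
# holder in same view
if len(sys.argv)>4:
    k=(hsv[...,2]<90)&(abs(u)<.06)&(abs(s)<.03)&(z>.045)&(z<.07); print('holder u',u[k].min().round(4),u[k].max().round(4),'n',s[k].min().round(4),s[k].max().round(4))
E
python3 face.py scene2 -12 .188 h; sed 's/ABC//' /dev/null; python3 face.py scene0 -12 .1 h 2>/dev/null | tail -1; python3 - <<'E'
from h import *
L=np.load('pics/scene0.npz');hsv=cv2.cvtColor(L['p'],cv2.COLOR_RGB2HSV);P=pts('scene',L['d'])
az=np.radians(-12);n=np.array([np.cos(az),np.sin(az)]); l=np.array([-np.sin(az),np.cos(az)])
u=(P[...,:2]-[.478,-.058])@l; s=(P[...,:2]-[.478,-.058])@n; z=P[...,2]
for zr in((.055,.064),(.045,.07)):
    k=(hsv[...,2]<90)&(abs(u)<.07)&(abs(s)<.04)&(z>zr[0])&(z<zr[1]); print(k.sum(),np.percentile(u[k],[0,2,98,100]).round(4),np.percentile(s[k],[0,2,98,100]).round(4))
E
```

```text
725 280 313 180 215 mean n 0.0012 z 0.103 0.192
0.103 123 u -0.0383 0.0423 mid 0.002 n 0.0011
0.118 114 u -0.0382 0.0395 mid 0.0007 n 0.001
0.133 123 u -0.0383 0.0404 mid 0.001 n 0.0018
0.148 133 u -0.0387 0.0405 mid 0.0009 n 0.0015
0.163 137 u -0.0388 0.041 mid 0.0011 n 0.0013
0.178 95 u -0.0382 0.0414 mid 0.0016 n 0.0011
yaw err deg -0.33 tilt deg 0.03
holder u -0.0504 0.0509 n -0.0136 0.0175
holder u -0.0503 0.0499 n -0.0128 0.0175
145 [-0.0503 -0.0491  0.0495  0.0499] [-0.0128 -0.0109  0.0137  0.0175]
401 [-0.0503 -0.0491  0.0484  0.0499] [-0.0128 -0.0108  0.0153  0.0175]
```

```bash
python3 - <<'E'
import cv2,numpy as np
s=cv2.imread('pics/scene0.png');t=cv2.imread('pics/top0.png')
g=lambda i:np.clip(i.astype(float)*3,0,255).astype(np.uint8)
cv2.imwrite('pics/crop4.png',np.hstack([cv2.resize(g(s[200:250,270:330]),(420,350),interpolation=0),cv2.resize(g(t[270:310,290:338]),(380,350),interpolation=0)]))
E
```

```text
(no output)
```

View pics/crop4.png

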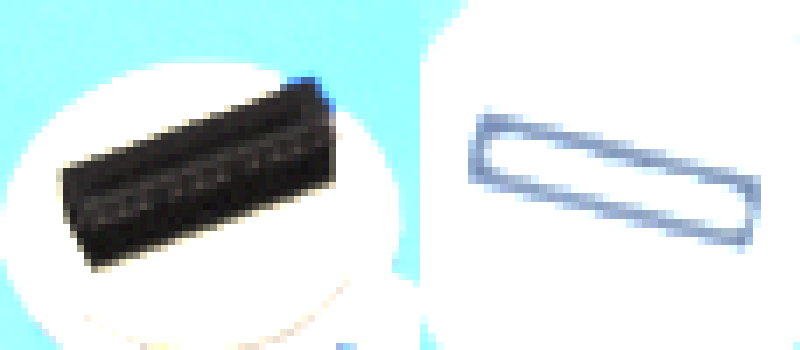

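The top view's slot outline centres on about (314,290), which agrees with the axis at (0.4775, -0.058). I'll lower slowly and watch the force.

Emit:
{"method": "move_arm", "body": {
  "deltas": [
    [[0, 0, 0], [0, -0.01, -0.12], 1],
    [[0, 0, 0], [0, -0.01, -0.24], 1],
    [[0, 0, 0], [0, -0.01, -0.36], 1],
    [[0, 0, 0], [0, -0.01, -0.44], 1],
    [[0, 0, 0], [0, -0.01, -0.5], 1],
    [[0, 0, 0], [0, -0.01, -0.54], 1],
    [[0, 0, 0], [0, -0.01, -0.54], 1]
  ]
}}

```text
time: 7.18
tool_pos: [0.4784, -0.0588, 0.1362]
tcp_rot: [2.442, 1.976, 0.001]
wrist_force: [1.6, 0.0, -2.6]
width: 0.13
```

```bash
python3 -c "
from h import *
st()"
```

```text
t 7.175 p [ 0.4784 -0.0588  0.1362] az -12.05 z [ 0.001 -0.    -1.   ] F [ 1.6  0.  -2.6] T [-0.1  -0.47  0.01] w 0.13 q [-0.17 -0.02  2.11  0.    1.06  0.04]
```

Emit:
{"method": "move_arm", "body": {
  "deltas": [
    [[0, 0, 0], [0.01, 0, -0.03], 1],
    [[0, 0, 0], [0.015, 0, -0.08], 1],
    [[0, 0, 0], [0.015, 0, -0.13], 1],
    [[0, 0, 0], [0.015, 0, -0.13], 1]
  ]
}}

```text
time: 7.68
tool_pos: [0.479, -0.0586, 0.1226]
tcp_rot: [-2.441, -1.976, 0.001]
wrist_force: [-0.7, -0.3, -1.2]
width: 0.133
```

```bash
python3 -c "
from h import *
st()"
```

```text
t 7.675 p [ 0.479  -0.0586  0.1226] az -12.04 z [-0.001  0.    -1.   ] F [-0.7 -0.3 -1.2] T [-0.01  0.06 -0.08] w 0.133 q [-0.17 -0.    2.12 -0.    1.03  0.04]
```

Forces are free now, so the plate is in the slot. I'll continue down to the floor.

Emit:
{"method": "move_arm", "body": {
  "deltas": [
    [[0, 0, 0], [0, 0, -0.04], 1],
    [[0, 0, 0], [0, 0, -0.08], 1],
    [[0, 0, 0], [0, 0, -0.1], 1],
    [[0, 0, 0], [0, 0, -0.12], 1],
    [[0, 0, 0], [0, 0, -0.13], 1],
    [[0, 0, 0], [0, 0, -0.13], 1],
    [[0, 0, 0], [0, 0, -0.13], 1]
  ]
}}

```text
time: 8.55
tool_pos: [0.48, -0.0589, 0.113]
tcp_rot: [2.442, 1.976, -0.0]
wrist_force: [-6.6, 0.5, 16.4]
width: 0.133
```

```bash
python3 -c "
from h import *
st(); snap('scene','scene3')"; python3 face.py scene3 -12 .111
```

```text
t 8.55 p [ 0.48   -0.0589  0.113 ] az -12.04 z [ 0. -0. -1.] F [-6.6  0.5 16.4] T [0.29 1.65 0.04] w 0.133 q [-0.17  0.01  2.12 -0.    1.01  0.04]
450 278 320 202 238 mean n 0.0031 z 0.027 0.116
0.027 11 u -0.0497 0.0536 mid 0.002 n 0.0143
0.042 36 u -0.0497 0.0498 mid 0.0001 n 0.0022
0.057 109 u -0.0497 0.0401 mid -0.0048 n 0.0031
0.072 103 u -0.0394 0.0392 mid -0.0001 n 0.0033
0.087 112 u -0.0391 0.0388 mid -0.0002 n 0.0035
0.102 79 u -0.0392 0.0389 mid -0.0001 n 0.0032
yaw err deg -2.01 tilt deg 0.62
```

Emit:
{"method": "move_arm", "body": {
  "deltas": [
    [[0, 0, 0], [-0.01, 0, 0.02], 1],
    [[0, 0, -0.03], [-0.01, 0, 0.02], 1],
    [[0, 0, -0.06], [-0.01, 0, 0.02], 1],
    [[0, 0, -0.1], [-0.01, 0, 0.02], 1],
    [[0, 0, -0.14], [-0.01, 0, 0.02], 1],
    [[0, 0, -0.18], [-0.01, 0, 0.02], 1],
    [[0, 0, -0.21], [-0.01, 0, 0.02], 1],
    [[0, 0, -0.24], [-0.01, 0, 0.02], 1],
    [[0, 0, -0.24], [-0.01, 0, 0.02], 1],
    [[0, 0, -0.24], [-0.01, 0, 0.02], 1],
    [[0, 0, -0.24], [-0.01, 0, 0.02], 1],
    [[0, 0, -0.24], [-0.01, 0, 0.02], 1]
  ]
}}

```text
time: 10.1
tool_pos: [0.479, -0.0587, 0.1131]
tcp_rot: [2.768, 1.484, 0.001]
wrist_force: [-1.3, 1.2, 5.6]
width: 0.129
```

```bash
cat > ptr.py <<'E'
from h import *
import sys
tag=sys.argv[1]; ax=np.array([.478,-.0583])
for n in('scene','top'):
    p,d=snap(n,n+tag); hsv=cv2.cvtColor(p,cv2.COLOR_RGB2HSV)
    m=cv2.inRange(hsv,(20,90,70),(38,255,255)); k,lab,s,c=cv2.connectedComponentsWithStats(m)
    uv=np.argwhere(m>0)[:,::-1]; X=np.array([onz(n,a,.010)[:2] for a in uv]); r=np.linalg.norm(X-ax,axis=1); X=X[(r>.05)&(r<.185)]
    if len(X)<8: print(n,'few',len(X));continue
    w=np.linalg.svd(X-X.mean(0),full_matrices=False)[2][0]; w*=np.sign(w@(X.mean(0)-ax)); f=X[np.argmax(np.linalg.norm(X-ax,axis=1))]
    e=X.mean(0)-ax; g=lambda a:np.degrees(np.arctan2(a[1],a[0])).round(2)
    print(n,len(X),'mean',X.mean(0).round(4),'line deg',g(w),'mean-axis deg',g(e),'far',f.round(4),g(f-ax))
for c in([.4787,-.3125],[.4779,-.3095]): print('lens deg',np.degrees(np.arctan2(c[1]-ax[1],c[0]-ax[0])).round(2))
st()
E
python3 ptr.py 4; python3 -c "
from h import *
p=cv2.imread('pics/scene4.png');q=cv2.imread('pics/top4.png')
f=lambda i,x,y,w,h:cv2.resize(i[y:y+h,x:x+w],(400,300),interpolation=cv2.INTER_CUBIC)
cv2.imwrite('pics/crop5.png',np.hstack([f(p,180,170,200,150),f(q,290,230,160,120)]))"
```

```text
scene 149 mean [ 0.4811 -0.1747] line deg -87.33 mean-axis deg -88.45 far [ 0.4841 -0.2273] -87.94
top 75 mean [ 0.4818 -0.1934] line deg -88.85 mean-axis deg -88.41 far [ 0.4864 -0.2261] -87.13
lens deg -89.84
lens deg -90.02
t 10.2 p [ 0.479  -0.0587  0.1131] az -33.61 z [ 0.001  0.    -1.   ] F [-1.6  1.4  5.5] T [0.24 0.4  0.07] w 0.13 q [-0.17  0.01  2.13  0.    1.01  0.41]
```

View pics/crop5.png

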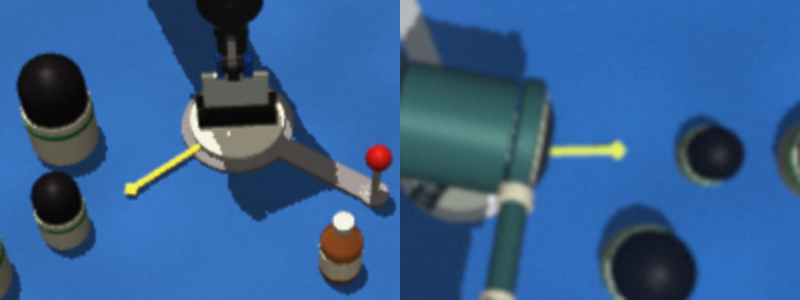

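The pointer is at -88.4° in both views and the lens bearing is -89.9°. I'll trim by about -0.75° of holder turn.

Emit:
{"method": "move_arm", "body": {
  "deltas": [
    [[0, 0, -0.009], [0, 0, 0], 1],
    [[0, 0, -0.009], [0, 0, 0], 1],
    [[0, 0, -0.009], [0, 0, 0], 1],
    [[0, 0, -0.009], [0, 0, 0], 1],
    [[0, 0, -0.009], [0, 0, 0], 1],
    [[0, 0, -0.009], [0, 0, 0], 1],
    [[0, 0, -0.009], [0, 0, 0], 1],
    [[0, 0, -0.009], [0, 0, 0], 1]
  ]
}}

```text
time: 11.2
tool_pos: [0.479, -0.0587, 0.1131]
tcp_rot: [2.779, 1.465, 0.001]
wrist_force: [-1.7, 0.2, 6.2]
width: 0.133
```

```bash
python3 ptr.py 5; cp pics/scene5.npz pics/s5.npz; python3 face.py scene5 -34.4 .111; python3 - <<'E'
from h import *
# lens again in unobstructed first views: white-body/dome silhouettes by height slices
for n,b in(('scene',(190,250,228,297)),('top',(398,274,432,308))):
  for t in('0','5'):
    L=np.load(f'pics/{n}{t}.npz');P=pts(n,L['d']);m=np.zeros((480,640),bool);m[b[1]:b[3],b[0]:b[2]]=1
    X=P[m&(P[...,2]>.08)&(P[...,2]<.115)]
    # known radius sphere/ellipsoid: fit centre with r=.028 on the cap
    from scipy.optimize import least_squares
    s=least_squares(lambda c:np.linalg.norm(X-c,axis=1)-.028,[.478,-.31,.08],loss='soft_l1',f_scale=.002).x; print(n,t,len(X),s.round(4))
E
```

```text
scene 148 mean [ 0.4778 -0.1736] line deg -89.28 mean-axis deg -90.08 far [ 0.4802 -0.2278] -89.27
top 88 mean [ 0.4781 -0.1919] line deg -89.5 mean-axis deg -89.96 far [ 0.4812 -0.2261] -88.92
lens deg -89.84
lens deg -90.02
t 11.3 p [ 0.479  -0.0587  0.1131] az -34.41 z [ 0.001  0.    -1.   ] F [-1.8 -0.3  5.5] T [0.22 0.4  0.08] w 0.131 q [-0.17  0.01  2.13  0.    1.01  0.43]
484 278 318 206 234 mean n 0.0031 z 0.026 0.116
0.026 8 u -0.048 0.0504 mid 0.0012 n 0.0163
0.041 31 u -0.0493 0.0505 mid 0.0006 n 0.0023
0.056 125 u -0.0487 0.0508 mid 0.001 n 0.0029
0.071 114 u -0.0378 0.0385 mid 0.0004 n 0.0029
0.086 122 u -0.0396 0.0387 mid -0.0005 n 0.0029
0.101 84 u -0.0389 0.0389 mid 0.0 n 0.0026
yaw err deg -0.09 tilt deg -2.62
scene 0 404 [ 0.4785 -0.3119  0.0766]
scene 5 405 [ 0.4785 -0.3119  0.0767]
top 0 389 [ 0.478  -0.314   0.0778]
top 5 386 [ 0.4781 -0.3138  0.0781]
```

```bash
python3 -c "
from h import *
st(); print(order.finish_job())"
```

```text
t 11.3 p [ 0.479  -0.0587  0.1131] az -34.41 z [ 0.001  0.    -1.   ] F [-1.8 -0.3  5.5] T [0.22 0.4  0.08] w 0.131 q [-0.17  0.01  2.13  0.    1.01  0.43]
the job is handed in; nothing more can be done
None
```

The mirror is in the holder slot with its silver face towards the red marker, and the job was handed in at 11.3 s with the arm still holding it at the final angle. I moved it from the rack, pressed it down to the slot floor, and turned the holder about -22.4° towards the smallest dome camera.

**Seating:** the TCP stopped at z 0.113 m, the height expected with the plate on the slot floor. The wrist read 16 N as it touched down and about 5.5 N at hand-in.

**Pointer:** it points at -90.1° in the scene view and -90.0° in the top view, and the lens bearing is -89.8° to -90.0°. Fitting a line through the pointer's own pixels gives -89.3° and -89.5° instead, so the aim is uncertain by about half a degree.

**Checks that disagreed:** the depth fit of the mirror face gave a tilt of -2.6°, though stray pixels near the holder probably caused this, and the tool axis itself is upright. Just before insertion, the scene depth put the plate about 3 mm off centre across the slot. The insertion forces showed only about 1 mm, which I corrected.

The filter plate, bottle and beaker were never touched; I did not measure their positions again at the end.

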